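# Find the sleeve with the steel core

### The arm

A 6-joint arm with a two-finger parallel gripper is mounted at the origin on a cart in front of the work surface, level with it; the furniture and walls round the work are solid. World frame = base frame: x ahead of the robot, y to its left, z up, the work surface at z = 0. Lengths are in m, angles in rad, forces in N, time in s.
With the tool pointing down it reaches from about 0.35 to 0.8 m from the base axis. Payload 7.3 kg.
Tool frame: the origin (TCP) lies between the finger pads; the fingertips stand 25 mm ahead of it and the grasp point (between the pads) lies 6 mm ahead of it (r.tip_extent is the distance from the TCP to the fingertips, in m); z points along the fingers, y is the direction in which the jaws open and shut (so a half turn about z gives the same grasp; the last joint's range is limited). The gripper opens to 85 mm and grips with 20 to 120 N. Pads are 22 mm wide; open, the fingers measure 114 mm over their backs; the gripper's body (76 mm by 85 mm) begins 54 mm behind the grasp point. The pads swing forward as they close: fully open they stand 13 mm farther back than shut.
Start: joints at [-1.385, 0.342, 1.524, -0, 1.275, -0.146], TCP at [0.171, -0.496, 0.256] pointing down, gripper open.
Joint ranges: [-2.53, 2.53], [-0.77, 2.02], [0.04, 2.7], [-1, 4.14], [0.28, 2.66], [-3.11, 3.11]. Speed limits (rad/s): [2.57, 2.57, 3.14, 3.14, 3.14, 3.14].

### API

Orientations are given as a unit quaternion [x, y, z, w].
In Python, from workcell import r, command_gripper, optics gives the robot as it stands. The module is installed in compiled form; this text tells all that it offers. Calls block until the motion is done:
- r.reach(position, orientation): joint-space move of the TCP to a pose.
- r.move_straight(position, orientation=None, speed=0.15, max_force=None): straight line of the TCP; orientation=None keeps the orientation; speed is the mean speed in m/s. With max_force (N) it stops when the force on the tool has changed by that much, and returns True; else False.
- r.movej(angles): joint-space move.
- command_gripper(opening, force=None): finger opening in m; force is the grip in N (None keeps the last); returns when the fingers have stopped.
- r.hold(seconds).
- r.solve_ik(position, orientation): joint angles nearest the present ones, or None.
- r.read_state(): the state.
- optics.get_image(name): name is "scene" or "side" or "wrist"; returns (picture, depth): 420x560x3 uint8, red, green, blue; 420x560 float32, m along the optical axis (not along the pixel's ray), 0 where there is no reading.
- optics.camera_model(name): a dict with "K" (3x3 intrinsics, pixels), "R" (3x3) and "t" (3): a world point X has camera coordinates R X + t; the wrist camera has in their place "tool_from_camera" (4x4, takes a point from camera to tool coordinates, whose origin is the TCP and whose axes are the flange's). Camera axes: x right, y down, z forward; pixel columns grow to the right and rows downward; lengths in m; the calibration is good to about 2 mm. A picture is of the moment at which its call begins: read the wrist's pose just before it. camera_model takes no time and is no camera call.
A pose or a line that the arm cannot do raises r.PlanningError and nothing moves.
- r.finish_job(): hands the job in, once; it reports no verdict.
The state is a dict: "time_s": time; "joint_positions": joint angles; "dq": joint speeds; "tau": joint torques, N m; "eef_pos": TCP position; "eef_rot": TCP orientation; "contact_force": force on the tool from outside, world axes, zero at the start; "torque": the same for the moment, N m; "grip_width": finger opening in m.
Only numpy, scipy, OpenCV 4.12 (cv2) and the standard library are available. Lean on these libraries where they do the work, as an engineer would, in place of code of your own. Each camera call takes 0.05 s, during which the arm holds its last target.

### The job

Of the two look-alike capped steel sleeves one has a steel core inside and the other a plastic one, which shows only when you lift them: stand one on the surface plate, and while it stands there lift the other one clear of the bench, to feel which is the heavier. Then put the lighter one in the open drawer of the small cabinet, let go of it, and push the drawer fully shut. Finish while holding the heavier one in the gripper, still and upright, about 15 cm above the middle of the surface plate; never drop a sleeve, and leave the roll of tape and the wood block where they are.

Things in the scene. Friction and masses are not known exactly. Their poses are not given: they have to be found in the camera images.
- sleeve_1_mid (a point): One of two capped steel sleeves that look exactly alike, upright on the bench: a cylinder 40 mm in diameter and 44 mm high with a stub 24 mm in diameter and 6 mm high on top; 50 mm in all. Shut up inside is a core with 1 to 2 mm of play: steel in one (about 0.45 kg in all), plastic in the other (about 0.18 kg); which is which varies. This point is the centre, 25 mm above the underside; z is the sleeve's axis, up.
- sleeve_2_mid (a point): One of two capped steel sleeves that look exactly alike, upright on the bench: a cylinder 40 mm in diameter and 44 mm high with a stub 24 mm in diameter and 6 mm high on top; 50 mm in all. Shut up inside is a core with 1 to 2 mm of play: steel in one (about 0.45 kg in all), plastic in the other (about 0.18 kg); which is which varies. This point is the centre, 25 mm above the underside; z is the sleeve's axis, up.
- plate_top (a point): Dark square cast-iron surface plate, 130 x 130 mm, 18 mm high, fixed on the bench. This point is the middle of its top face; z up.
- cabinet_drawer0 (a joint): Slide of the drawer of the small grey steel cabinet (200 mm deep, 190 mm wide, 100 mm high, fixed on the bench, facing the robot). 0 is fully shut; the value is how far it is pulled out, in m (about 0.12 at the start, stop at 0.134). It slides with about 1 N of friction and stays where it is left.
- drawer_spot (a point): Point on the drawer's inner floor (22 mm above the bench), on its centre line, 48 mm behind the inside of its front wall; moves with the drawer. x points into the cabinet (the way it shuts), z up. The inside reaches from -48 to +107 mm in x and -74 to +74 mm in y; walls 56 mm high. At the start the front 100 mm or so is uncovered, the rest lies under the cabinet's top.
- cabinet_drawer0_handle (a point): Middle of the drawer's handle: a steel bar 11 mm thick and 95 mm long across the drawer, level, 62 mm above the bench, 35 mm in front of the drawer's front, whose top edge is about 88 mm above the bench. x points the way the drawer shuts. Pushing the bar that way shuts the drawer.
- tape_roll: Small dark roll of tape, 50 mm across, 19 mm high, lying on the bench; origin under it. Bystander.
- wood_block: Wooden block with holes, 42 x 110 x 30 mm, lying on the bench; origin under its centre. Bystander.
There are look-alikes about, which are no part of the job. What is shaped like the part that bears sleeve_2_mid but orange or red is not meant.

How it is judged:
On the way, in this order (a step that is already met when the one before it is completed fails the run):
1. one sleeve stands released on the surface plate while the other is held lifted clear of the bench ((((horizontal distance between sleeve_1_mid and plate_top below 0.055 m and angle between sleeve_1_mid's own z axis and vertical below 0.2 rad and contact force between sleeve_1 and plate above 0.5 N and contact force between sleeve_1 and the fingers below 0.1 N and linear speed of sleeve_1 below 0.05 m/s) and (height (world z) of sleeve_2_mid above 0.06 m and contact force between sleeve_2 and plate below 0.1 N and contact force between sleeve_2 and the fingers above 0.5 N)) or ((horizontal distance between sleeve_2_mid and plate_top below 0.055 m and angle between sleeve_2_mid's own z axis and vertical below 0.2 rad and contact force between sleeve_2 and plate above 0.5 N and contact force between sleeve_2 and the fingers below 0.1 N and linear speed of sleeve_2 below 0.05 m/s) and (height (world z) of sleeve_1_mid above 0.06 m and contact force between sleeve_1 and plate below 0.1 N and contact force between sleeve_1 and the fingers above 0.5 N)))), for 0.2 s.
2. the lighter sleeve is in the open drawer, released ((((x of sleeve_1_mid in the frame of drawer_spot between -0.045 and 0.105 m and y of sleeve_1_mid in the frame of drawer_spot between -0.07 and 0.07 m and z of sleeve_1_mid in the frame of drawer_spot between 0.01 and 0.04 m and contact force between sleeve_1 and the fingers below 0.1 N) and contact force between sleeve_1 and cabinet between 0.8 and 3.2 N) or ((x of sleeve_2_mid in the frame of drawer_spot between -0.045 and 0.105 m and y of sleeve_2_mid in the frame of drawer_spot between -0.07 and 0.07 m and z of sleeve_2_mid in the frame of drawer_spot between 0.01 and 0.04 m and contact force between sleeve_2 and the fingers below 0.1 N) and contact force between sleeve_2 and cabinet between 0.8 and 3.2 N)) and value of joint cabinet_drawer0 above 0.05 m), for 0.2 s.
3. the drawer is fully shut with the lighter sleeve in it ((((x of sleeve_1_mid in the frame of drawer_spot between -0.045 and 0.105 m and y of sleeve_1_mid in the frame of drawer_spot between -0.07 and 0.07 m and z of sleeve_1_mid in the frame of drawer_spot between 0.01 and 0.04 m and contact force between sleeve_1 and the fingers below 0.1 N) and contact force between sleeve_1 and cabinet between 0.8 and 3.2 N) or ((x of sleeve_2_mid in the frame of drawer_spot between -0.045 and 0.105 m and y of sleeve_2_mid in the frame of drawer_spot between -0.07 and 0.07 m and z of sleeve_2_mid in the frame of drawer_spot between 0.01 and 0.04 m and contact force between sleeve_2 and the fingers below 0.1 N) and contact force between sleeve_2 and cabinet between 0.8 and 3.2 N)) and value of joint cabinet_drawer0 below 0.006 m), for 0.2 s.
At the end, for the whole second after the job is handed in: The lighter sleeve (under 3.2 N as it rests) is in the drawer, shut to within 6 mm; the heavier is held by the fingers, still, upright within 0.2 rad, its centre within 40 mm of the plate's middle seen from above and 80 to 250 mm above the plate's top (value of joint cabinet_drawer0 below 0.006 m and (((x of sleeve_1_mid in the frame of drawer_spot between -0.045 and 0.105 m and y of sleeve_1_mid in the frame of drawer_spot between -0.07 and 0.07 m and z of sleeve_1_mid in the frame of drawer_spot between 0.01 and 0.04 m and contact force between sleeve_1 and the fingers below 0.1 N) and contact force between sleeve_1 and cabinet between 0.8 and 3.2 N and linear speed of sleeve_1 below 0.03 m/s and (horizontal distance between sleeve_2_mid and plate_top below 0.04 m and z of sleeve_2_mid in the frame of plate_top between 0.08 and 0.25 m and angle between sleeve_2_mid's own z axis and vertical below 0.2 rad and contact force between sleeve_2 and the fingers above 2 N and contact force between sleeve_2 and plate below 0.1 N and linear speed of sleeve_2 below 0.03 m/s)) or ((x of sleeve_2_mid in the frame of drawer_spot between -0.045 and 0.105 m and y of sleeve_2_mid in the frame of drawer_spot between -0.07 and 0.07 m and z of sleeve_2_mid in the frame of drawer_spot between 0.01 and 0.04 m and contact force between sleeve_2 and the fingers below 0.1 N) and contact force between sleeve_2 and cabinet between 0.8 and 3.2 N and linear speed of sleeve_2 below 0.03 m/s and (horizontal distance between sleeve_1_mid and plate_top below 0.04 m and z of sleeve_1_mid in the frame of plate_top between 0.08 and 0.25 m and angle between sleeve_1_mid's own z axis and vertical below 0.2 rad and contact force between sleeve_1 and the fingers above 2 N and contact force between sleeve_1 and plate below 0.1 N and linear speed of sleeve_1 below 0.03 m/s)))); the arm keeps its last pose, push and grip.
It fails at once if a sleeve is dropped or thrown (faster than 0.7 m/s while no finger touches it) ((linear speed of sleeve_1 above 0.7 m/s and contact force between sleeve_1 and the fingers below 0.05 N) or (linear speed of sleeve_2 above 0.7 m/s and contact force between sleeve_2 and the fingers below 0.05 N)).
It fails at once if the tape roll is moved more than 30 mm (distance of tape_roll from where it was at the start of the episode above 0.03 m).
It fails at once if the wood block is moved more than 30 mm (distance of wood_block from where it was at the start of the episode above 0.03 m).
It also fails if it takes over 72 s, if anything falls off the work surface, if the arm or the gripper's body presses on something with over 40 N, if the wrist force passes 120 N, or if a joint passes its speed limit or range.

## Working session

There is one attempt and no reset: what is moved stays moved. The work goes in short steps, each a Python script; the robot and the scene stay as the last script left them, time stands still between calls to the robot, and variables do not carry over. Pictures are saved under pics/ and viewed, and the job is handed in when it is done.

```bash
mkdir -p pics; python3 - <<'E'
from workcell import r, optics
import cv2, numpy as np
for n in ("scene","side","wrist"):
    im,d=optics.get_image(n); cv2.imwrite(f"pics/{n}0.png",im[:,:,::-1]); np.savez(f"{n}0.npz",im=im,d=d,**optics.camera_model(n))
s=r.read_state(); print(s)
E
```

```text
{'time_s': 0.15, 'joint_positions': array([-1.38499316e+00,  3.42562017e-01,  1.52474599e+00, -4.70380834e-05,
        1.27541145e+00, -1.46030201e-01]), 'dq': array([-0.00068303, -0.0018115 , -0.00376632, -0.00061636, -0.00023643,
        0.00025024]), 'tau': array([ 1.88116363e-03, -4.33905602e+01, -2.46148109e+01, -5.96904943e-05,
        5.73226833e-03,  2.50652329e-05]), 'eef_pos': array([ 0.1709791 , -0.49610933,  0.25580396]), 'eef_rot': array([ 9.86266084e-01,  1.65163233e-01, -3.36954646e-05, -5.62842890e-04]), 'contact_force': array([0.46109876, 0.8582211 , 1.02214761]), 'torque': array([ 0.04620207,  0.05070905, -0.01918287]), 'grip_width': 0.0852218772390247}
```

View pics/scene0.png

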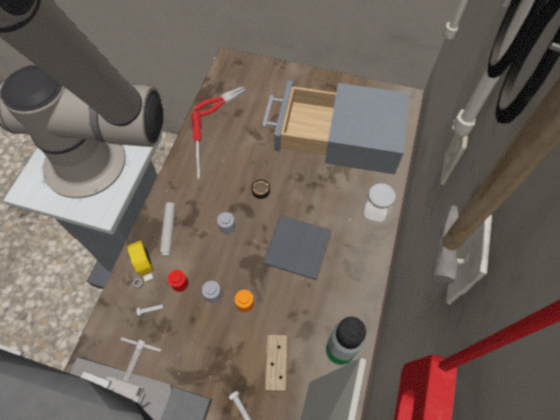

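View pics/side0.png

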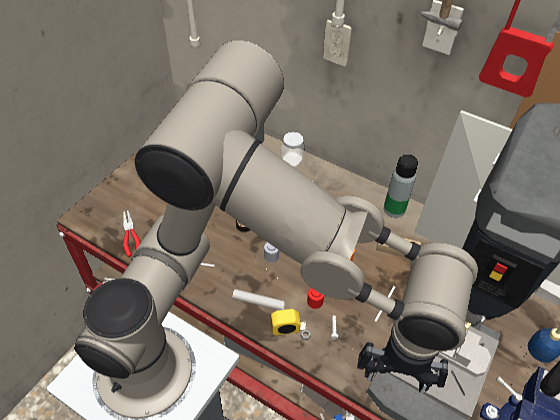

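The scene view shows the two grey sleeves at about (226,221) and (211,290). Red and orange look-alikes sit at (177,280) and (244,300). The plate is near (298,246), tape at (261,188), wood block at (277,362), and the drawer at (310,120) with its handle at (270,110). Next I'll locate them with depth.

```bash
cat > h.py <<'E'
import numpy as np, cv2
def cloud(im,d,K,R,t):
    v,u=np.mgrid[:d.shape[0],:d.shape[1]]
    P=np.stack([(u-K[0,2])/K[0,0]*d,(v-K[1,2])/K[1,1]*d,d],-1)
    return (P-t)@R
E
python3 - <<'E'
import numpy as np, cv2
from h import *
z=np.load("scene0.npz"); d=z['d']; W=cloud(z['im'],d,z['K'],z['R'],z['t'])
for n,(u,v) in dict(s1=(226,218),s2=(211,288),red=(177,279),orange=(244,297),plate=(298,246),tape=(261,188),wood=(277,362),cab=(368,125),handle=(270,111),floor=(307,125),front=(284,117),bench=(250,250)).items():
    print(n,W[v,u].round(4))
def cl(n,u0,u1,v0,v1,zl,zh):
    w=W[v0:v1,u0:u1].reshape(-1,3); m=(w[:,2]>zl)&(w[:,2]<zh)&(d[v0:v1,u0:u1].ravel()>0); w=w[m]
    r=cv2.minAreaRect(w[:,:2].astype(np.float32)); print(n,len(w),'med',np.median(w,0).round(4),'rect',np.round(r[0],4),np.round(r[1],4),r[2], 'x',w[:,0].min().round(3),w[:,0].max().round(3),'y',w[:,1].min().round(3),w[:,1].max().round(3))
for n,u,v in (('s1',226,218),('s2',211,288)):
    cl(n+'stub',u-16,u+16,v-16,v+16,.047,.055); cl(n+'sh',u-16,u+16,v-16,v+16,.038,.055)
for n,u,v in (('red',177,279),('or',244,297)): cl(n,u-16,u+16,v-16,v+16,.038,.055)
cl('plate',255,340,205,285,.012,.024)
cl('tape',245,277,172,204,.012,.03)
cl('wood',255,300,325,400,.02,.04)
cl('cabtop',320,415,75,180,.094,.108)
cl('handle',258,282,85,135,.05,.075)
cl('front',270,300,75,155,.08,.095)
E
```

```text
s1 [ 0.4261 -0.0711  0.0515]
s2 [ 0.4502 -0.2398  0.0478]
red [ 0.3713 -0.2422  0.0502]
orange [ 0.527  -0.2399  0.0525]
plate [ 0.6049 -0.0776  0.0148]
tape [0.4708 0.0553 0.0023]
wood [ 0.6327 -0.3463  0.034 ]
cab [0.6939 0.2499 0.1003]
handle [0.421  0.2989 0.003 ]
floor [0.5362 0.2659 0.0226]
front [0.4831 0.2247 0.0888]
bench [ 0.4968 -0.1152  0.0043]
s1stub 95 med [ 0.4238 -0.0736  0.0498] rect [ 0.425  -0.0733] [0.0306 0.0371] 43.878639221191406 x 0.406 0.441 y -0.09 -0.054
s1sh 211 med [ 0.4266 -0.0745  0.0464] rect [ 0.4253 -0.072 ] [0.0377 0.0397] 20.14608383178711 x 0.405 0.444 y -0.092 -0.053
s2stub 120 med [ 0.4518 -0.2417  0.0505] rect [ 0.4513 -0.2432] [0.0311 0.0353] 19.335905075073242 x 0.432 0.466 y -0.261 -0.224
s2sh 258 med [ 0.4517 -0.2431  0.0465] rect [ 0.4504 -0.2419] [0.0382 0.0387] 61.667449951171875 x 0.43 0.47 y -0.261 -0.222
red 251 med [ 0.3689 -0.24    0.0462] rect [ 0.3674 -0.2386] [0.0377 0.0387] 89.41496276855469 x 0.348 0.387 y -0.257 -0.22
or 267 med [ 0.5275 -0.2424  0.0462] rect [ 0.5264 -0.2408] [0.0388 0.0389] 85.15522766113281 x 0.507 0.546 y -0.26 -0.221
plate 2810 med [ 0.6064 -0.0816  0.0187] rect [ 0.6049 -0.0786] [0.1316 0.1301] 88.07136535644531 x 0.539 0.672 y -0.146 -0.012
tape 164 med [0.4734 0.0485 0.0185] rect [0.4734 0.0489] [0.0456 0.05  ] 17.98123550415039 x 0.448 0.496 y 0.025 0.073
wood 1124 med [ 0.6313 -0.3479  0.0309] rect [ 0.6304 -0.3456] [0.0415 0.1096] 15.949692726135254 x 0.598 0.663 y -0.403 -0.288
cabtop 4521 med [0.6933 0.271  0.1004] rect [0.692  0.2783] [0.185  0.1955] 5.261816024780273 x 0.592 0.792 y 0.173 0.382
handle 191 med [0.4336 0.2468 0.0662] rect [0.4422 0.2548] [0.0348 0.1041] 6.654582977294922 x 0.421 0.464 y 0.202 0.305
front 387 med [0.4748 0.2489 0.0875] rect [0.4905 0.2584] [0.0545 0.1875] 6.414571285247803 x 0.458 0.526 y 0.163 0.349
```

```bash
python3 -c "
import cv2
i=cv2.imread('pics/scene0.png')[60:340,120:420]; cv2.imwrite('pics/crop0.png',cv2.resize(i,None,fx=2.1,fy=2.1,interpolation=2))"
```

```text
(no output)
```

View pics/crop0.png

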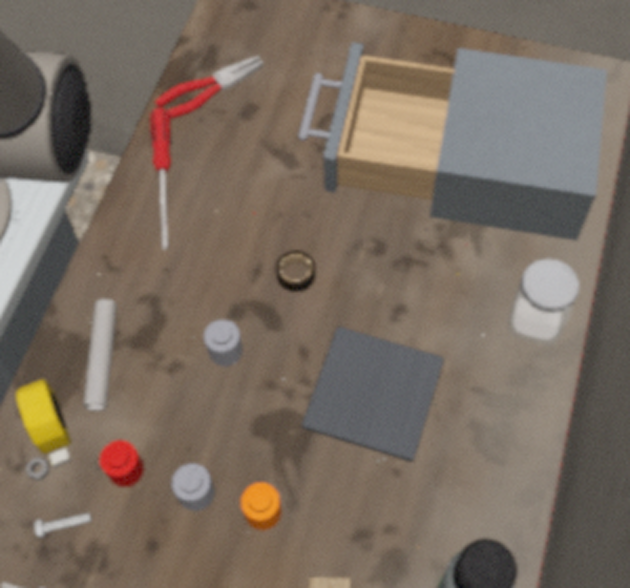

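```bash
cat >> h.py <<'E'
def qd(a):  # tool down, tool x at yaw a
    return np.array([np.cos(a/2),np.sin(a/2),0,0])
GRIP_H=0.036   # TCP above sleeve underside
S1=np.array([.4252,-.0725]); S2=np.array([.4506,-.242]); PL=np.array([.605,-.0788])
E
python3 - <<'E'
import numpy as np, cv2
from h import *
from workcell import r
z=np.load("scene0.npz"); d=z['d']; W=cloud(z['im'],d,z['K'],z['R'],z['t'])
w=W[75:185,318:415].reshape(-1,3); w=w[(abs(w[:,2]-.1)<.004)]
rc=cv2.minAreaRect(w[:,:2].astype(np.float32)); print(rc); bx=cv2.boxPoints(rc); print(bx)
for u0,u1,v0,v1,zl,zh in ((255,284,85,135,.055,.072),(270,300,75,155,.083,.095)):
    w=W[v0:v1,u0:u1].reshape(-1,3); w=w[(w[:,2]>zl)&(w[:,2]<zh)]
    for a in (.08,.092,.1):
        c,s=np.cos(a),np.sin(a); p=w[:,:2]@np.array([[c,-s],[s,c]])
        print(a,np.percentile(p,[2,10,50,90,98],axis=0).round(4).T.tolist())
for p,z_ in ((S1,.15),(S2,.036),(PL,.2),((.5,.25),.06),((.40,.25),.07)):
  for a in (0,.092,np.pi,-.9): 
    q=r.solve_ik([*p,z_],qd(a)); print(p,a,None if q is None else q.round(2))
E
```

```text
((0.6920297145843506, 0.2782564163208008), (0.18503616750240326, 0.1954542100429535), 5.261816024780273)
[[0.5909392  0.36708716]
 [0.6088638  0.17245658]
 [0.7931202  0.18942568]
 [0.77519566 0.38405627]]
0.08 [[0.4447, 0.4462, 0.4525, 0.4724, 0.4798], [0.1684, 0.1756, 0.2149, 0.2589, 0.2649]]
0.092 [[0.4473, 0.4487, 0.4549, 0.4746, 0.4819], [0.163, 0.1699, 0.2094, 0.2535, 0.2593]]
0.1 [[0.4488, 0.4504, 0.4566, 0.4762, 0.4833], [0.1593, 0.1661, 0.2058, 0.2499, 0.2556]]
0.08 [[0.4843, 0.4861, 0.4923, 0.4985, 0.4998], [0.1277, 0.1405, 0.2098, 0.2891, 0.3052]]
0.092 [[0.4869, 0.4886, 0.4949, 0.5009, 0.5019], [0.1217, 0.1346, 0.2038, 0.2833, 0.2992]]
0.1 [[0.4886, 0.4903, 0.4964, 0.5026, 0.5037], [0.1178, 0.1307, 0.1998, 0.2794, 0.2952]]
[ 0.4252 -0.0725] 0 [-0.35  0.3   1.92 -0.    0.92  1.22]
[ 0.4252 -0.0725] 0.092 [-0.35  0.3   1.92 -0.    0.92  1.13]
[ 0.4252 -0.0725] 3.141592653589793 [-0.35  0.3   1.92 -0.    0.92 -1.92]
[ 0.4252 -0.0725] -0.9 [-0.35  0.3   1.92 -0.    0.92  2.12]
[ 0.4506 -0.242 ] 0 [-0.64  0.61  1.81 -0.    0.73  0.93]
[ 0.4506 -0.242 ] 0.092 [-0.64  0.61  1.81
[... 171 characters left out ...]
] 0 [-0.26  0.54  1.36 -0.    1.24  1.32]
[ 0.605  -0.0788] 0.092 [-0.26  0.54  1.36 -0.    1.24  1.22]
[ 0.605  -0.0788] 3.141592653589793 [-0.26  0.54  1.36 -0.    1.24 -1.83]
[ 0.605  -0.0788] -0.9 [-0.26  0.54  1.36 -0.    1.24  2.22]
(0.5, 0.25) 0 [ 0.33  0.63  1.66 -0.    0.86  1.9 ]
(0.5, 0.25) 0.092 [ 0.33  0.63  1.66 -0.    0.86  1.81]
(0.5, 0.25) 3.141592653589793 [ 0.33  0.63  1.66 -0.    0.86 -1.24]
(0.5, 0.25) -0.9 [ 0.33  0.63  1.66 -0.    0.86  2.8 ]
(0.4, 0.25) 0 [ 0.4   0.5   1.9  -0.    0.75  1.97]
(0.4, 0.25) 0.092 [ 0.4   0.5   1.9  -0.    0.75  1.87]
(0.4, 0.25) 3.141592653589793 [ 0.4   0.5   1.9  -0.    0.75 -1.17]
(0.4, 0.25) -0.9 [ 0.4   0.5   1.9  -0.    0.75  2.87]
```

```bash
cat >> h.py <<'E'
YAW=.092
def cab(ax,lat=.2115):
    c,s=np.cos(YAW),np.sin(YAW); return np.array([c*ax-s*lat,s*ax+c*lat])
def fz(r,n=5):
    f=[]
    for _ in range(n): r.hold(.05); f.append(r.read_state()['contact_force'])
    return np.mean(f,0).round(2)
E
python3 - <<'E'
from h import *
from workcell import r, command_gripper, optics
q=qd(0)
r.reach([*S1,.15],q); print(r.read_state()['time_s'], fz(r))
print(r.move_straight([*S1,GRIP_H],speed=.12,max_force=15))
command_gripper(.0,60); s=r.read_state(); print(s['time_s'],s['grip_width'],s['eef_pos'])
r.move_straight([*S1,.15],speed=.12); print(fz(r)); s=r.read_state(); print(s['time_s'],s['grip_width'])
im,_=optics.get_image("wrist"); cv2.imwrite("pics/w1.png",im[:,:,::-1])
E
```

```text
1.9833 [ 0.18 -0.05  0.33]
False
3.8333 0.03816576663404117 [ 0.42540467 -0.072475    0.03664314]
[-0.07 -0.6  -4.51]
5.1833 0.03811138990904962
```

View pics/w1.png

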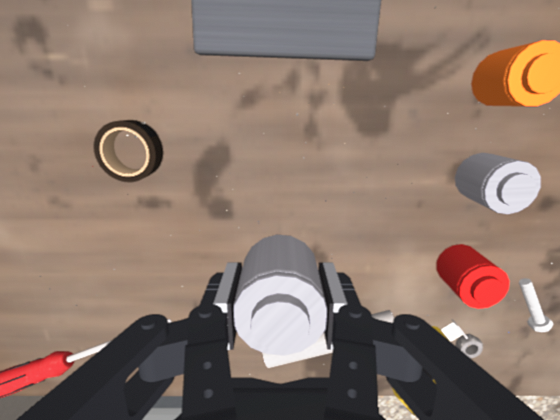

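The wrist view shows the sleeve held upright and centred between the pads at (280,300). The force changed by -4.8 N, so sleeve 1 is the heavy one. It goes onto the plate.

```bash
python3 - <<'E'
from h import *
from workcell import r, command_gripper, optics
q=qd(0)
r.move_straight([*PL,.15],q,speed=.2)
print(r.move_straight([*PL,GRIP_H+.018-.001],speed=.08,max_force=6)); print(r.read_state()['eef_pos'])
command_gripper(.07)
r.move_straight([*PL,.15],speed=.15)
r.reach([*S2,.15],q); print(fz(r))
print(r.move_straight([*S2,GRIP_H],speed=.12,max_force=15))
command_gripper(.0,60); s=r.read_state(); print(s['time_s'],s['grip_width'],s['eef_pos'])
r.move_straight([*S2,.18],speed=.12); print(fz(r,8)); s=r.read_state(); print(s['time_s'],s['grip_width'])
im,_=optics.get_image("wrist"); im2,d2=optics.get_image("scene"); cv2.imwrite("pics/m2.png",cv2.resize(np.hstack([im,im2])[:,:,::-1],(800,300)))
W=cloud(im2,d2,*[optics.camera_model("scene")[k] for k in "KRt"])
w=W[205:285,255:340].reshape(-1,3); w=w[(w[:,2]>.05)&(w[:,2]<.072)]; print(len(w),w.min(0),w.max(0))
E
```

```text
True
[ 0.60450339 -0.07872009  0.05469808]
[-0.03 -0.36 -0.21]
False
11.2583 0.038623484386868946 [ 0.45094492 -0.24222269  0.03699914]
[-0.05 -0.27 -2.2 ]
13.0083 0.03894849057024626
244 [ 0.58385356 -0.09955212  0.05042678] [ 0.62296175 -0.06012097  0.07198859]
```

View pics/m2.png

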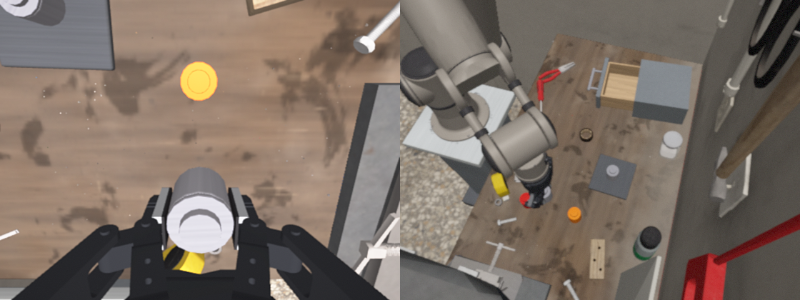

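Sleeve 2 is held upright (wrist view, left), and sleeve 1 stands at the middle of the plate (613,171 in the combined picture). The lift changed the force by -2.0 N, so sleeve 2 is the light one. It goes in the drawer.

```bash
python3 - <<'E'
from h import *
from workcell import r, command_gripper, optics
p=cab(.557); q=qd(YAW); print(p)
r.reach([*p,.19],q); 
print(r.move_straight([*p,GRIP_H+.022+.03],speed=.12,max_force=10))
print(r.move_straight([*p,GRIP_H+.022-.003],speed=.04,max_force=5)); print(r.read_state()['eef_pos'])
command_gripper(.062)
r.hold(.3)
print(r.move_straight([*p,.19],speed=.12,max_force=15))
r.reach([*cab(.47),.25],q)
im2,d2=optics.get_image("wrist"); cv2.imwrite("pics/w3.png",im2[:,:,::-1]); print(r.read_state()['time_s'])
r.reach([*cab(.41),.15],q)
im,d=optics.get_image("scene"); cv2.imwrite("pics/s3.png",cv2.resize(im[40:240,200:440,::-1],None,fx=3,fy=3)); print(r.read_state()['time_s'])
E
```

```text
[0.53521388 0.26177731]
False
True
[0.53524673 0.26168581 0.05903656]
False
19.0917
19.6833
```

View pics/w3.png

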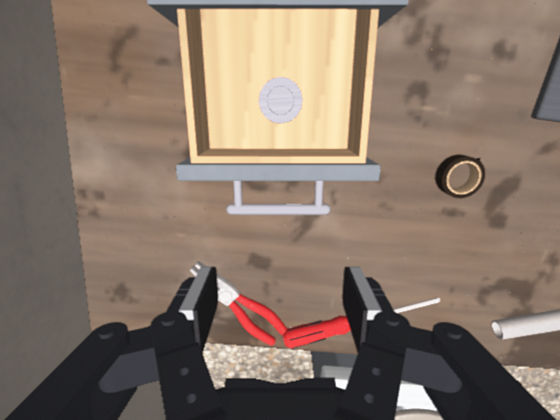

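View pics/s3.png

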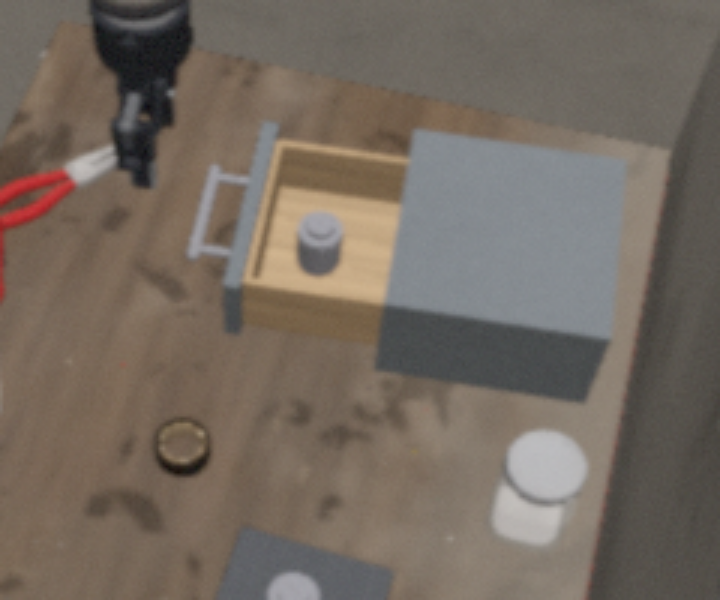

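The wrist view shows the light sleeve standing free in the drawer at (280,100). The handle bar is at (278,210), clear ahead of the fingers. Next I'll push the drawer shut.

```bash
python3 - <<'E'
from h import *
from workcell import r, command_gripper, optics
q=qd(YAW)
command_gripper(.03)
r.move_straight([*cab(.41),.066],q,speed=.12,max_force=15)
def ax(): 
    s=r.read_state(); c,sn=np.cos(YAW),np.sin(YAW); e=s['eef_pos']; return round(c*e[0]+sn*e[1],4), s['contact_force'].round(1), s['time_s']
f=r.move_straight([*cab(.60),.066],speed=.06,max_force=15); print(f,ax())
r.hold(.3); print(ax())
im,d=optics.get_image("scene"); cv2.imwrite("pics/s4.png",cv2.resize(im[40:240,200:440,::-1],None,fx=3,fy=3))
E
```

```text
True (np.float64(0.5561), array([-1.4,  0. ,  0.8]), 23.1167)
(np.float64(0.5555), array([-0.1,  0.2,  0.6]), 23.4167)
```

View pics/s4.png

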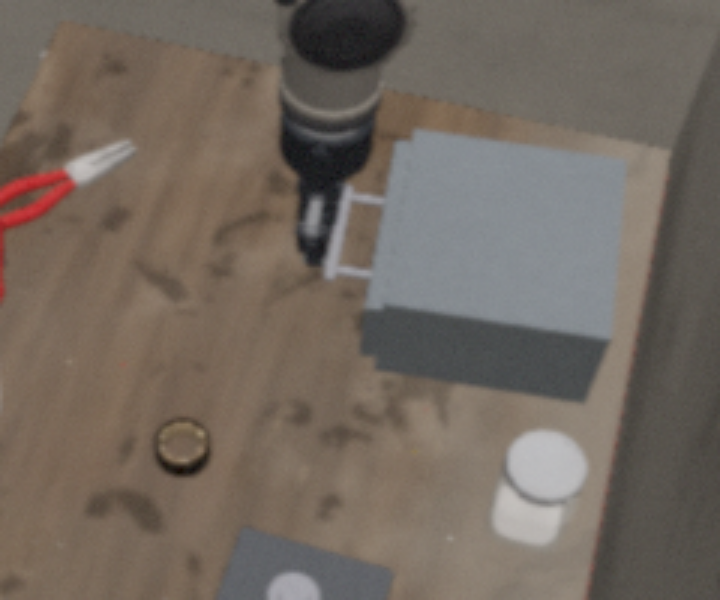

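The drawer front now lies against the cabinet at about (385,230). I'll press once more in case it bounced, then back off and measure.

```bash
python3 - <<'E'
from h import *
from workcell import r, command_gripper, optics
q=qd(YAW)
def ax(): 
    s=r.read_state(); c,sn=np.cos(YAW),np.sin(YAW); e=s['eef_pos']; return round(c*e[0]+sn*e[1],4), s['contact_force'].round(1), s['time_s']
f=r.move_straight([*cab(.58),.066],speed=.02,max_force=15); print(f,ax()); r.hold(.3); print(ax())
r.move_straight([*cab(.50),.066],speed=.1); r.move_straight([*cab(.49),.2],speed=.2)
im2,d2=optics.get_image("wrist"); cv2.imwrite("pics/w5.png",im2[:,:,::-1]);
r.reach([*PL,.17],qd(0))
im,d=optics.get_image("scene"); W=cloud(im,d,*[optics.camera_model("scene")[k] for k in "KRt"])
c,s=np.cos(YAW),np.sin(YAW)
w=W[60:190,255:420].reshape(-1,3); A=np.c_[c*w[:,0]+s*w[:,1],-s*w[:,0]+c*w[:,1],w[:,2]]
fr=A[(A[:,2]>.083)&(A[:,2]<.093)&(A[:,0]<.63)&(abs(A[:,1]-.21)<.08)]; hb=A[(A[:,2]>.055)&(A[:,2]<.072)&(A[:,0]<.595)&(abs(A[:,1]-.21)<.06)]
print('front',len(fr),np.percentile(fr[:,0],[2,50,98]),'handle',len(hb),np.percentile(hb[:,0],[2,10,50]))
print(ax())
E
```

```text
True (np.float64(0.5559), array([ 0.5, -0.2, -0.7]), 23.9333)
(np.float64(0.5557), array([ 0.6, -0.1,  0.3]), 24.2333)Traceback (most recent call last):
  File "<stdin>", line 14, in <module>
    return _quantile_unchecked(
        a, q, axis, out, overwrite_input, method, keepdims, weights)
    return _ureduce(a,
                    func=_quantile_ureduce_func,
    ...<5 lines>...
                    overwrite_input=overwrite_input,
                    method=method)
    r = func(a, **kwargs)
    result = _quantile(arr,
                       quantiles=q,
    ...<2 lines>...
                       out=out,
                       weights=wgt)
    slices_having_nans = np.isnan(arr[-1, ...])
                                  ~~~^^^^^^^^^
IndexError: index -1 is out of bounds for axis 0 with size 0
```

View pics/w5.png

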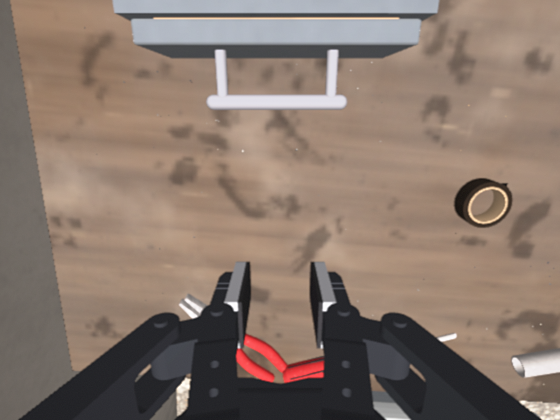

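The wrist view shows the drawer front at (275,35) with a thin tan strip behind it at row 17. I need to measure whether a gap is left, so I'll move back over it and use depth.

```bash
python3 - <<'E'
from h import *
from workcell import r, command_gripper, optics
from scipy.spatial.transform import Rotation as Ro
r.reach([*cab(.53),.27],qd(YAW)); r.hold(.2)
s=r.read_state()
im,d=optics.get_image("wrist"); cv2.imwrite("pics/w6.png",im[:,:,::-1]); m=optics.camera_model("wrist")
T=m['tool_from_camera']; K=m['K']
v,u=np.mgrid[:420,:560]; P=np.stack([(u-K[0,2])/K[0,0]*d,(v-K[1,2])/K[1,1]*d,d],-1)@T[:3,:3].T+T[:3,3]
W=P@Ro.from_quat(s['eef_rot']).as_matrix().T+s['eef_pos']
c,sn=np.cos(YAW),np.sin(YAW); A=np.stack([c*W[...,0]+sn*W[...,1],-sn*W[...,0]+c*W[...,1],W[...,2]],-1)
np.savez("w6.npz",im=im,A=A,d=d)
for row in range(0,300,3): print(row,A[row,280].round(4),im[row,280]) if A[row,280,2]>.05 else 0
print(s['time_s'])
E
```

```text
0 [0.69   0.2097 0.0978] [173 179 189]
3 [0.6874 0.2097 0.1   ] [175 181 191]
6 [0.6855 0.2097 0.0994] [175 182 191]
9 [0.6836 0.2097 0.099 ] [174 181 191]
12 [0.6814 0.2097 0.0997] [175 180 191]
15 [0.6794 0.2097 0.0994] [176 182 192]
18 [0.6771 0.2097 0.1005] [175 180 191]
21 [0.6752 0.2097 0.0997] [173 180 190]
24 [0.673  0.2097 0.1002] [174 179 189]
27 [0.6709 0.2098 0.1   ] [174 180 191]
30 [0.6691 0.2098 0.0986] [175 181 191]
33 [0.6669 0.2098 0.0988] [178 184 194]
36 [0.6648 0.2098 0.0985] [178 184 194]
39 [0.6625 0.2098 0.0996] [180 186 196]
42 [0.6604 0.2098 0.0991] [180 186 196]
45 [0.6582 0.2098 0.0993] [179 185 195]
48 [0.656  0.2098 0.0993] [178 184 195]
51 [0.6538 0.2098 0.0993] [178 185 195]
54 [0.6516 0.2098 0.0998] [179 184 194]
57 [0.6495 0.2098 0.0984] [179 186 195]
60 [0.6472 0.2098 0.0992] [178 186 195]
63 [0.6451 0.2098 0.098 ] [179 185 195]
66 [0.6428 0.2098 0.0984] [179 185 195]
69 [0.6403 0.2098 0.1004] [178 183 195]
72 [0.6382 0.2098 0.0986] [180 186 195]
75 [0.6359 0.2098 0.0989] [177 185 194]
78 [0.6335 0.2098 0.0991] [177 183 193]
81 [0.6312 0.2099 0.0984] [176 182 191]
84 [0.6289 0.2099 0.0989] [178 184 195]
87 [0.6265 0.2099 0.0984] [179 186 197]
90 [0.6241 0.2099 0.0993] [181 188 197]
93 [0.6218 0.2099 0.0993] [145 151 158]
96 [0.6197 0.2099 0.0868] [178 184 193]
99 [0.6172 0.2099 0.0858] [176 182 193]
102 [0.6146 0.2099 0.0867] [176 182 192]
105 [0.6121 0.2099 0.086 ] [178 184 193]
108 [0.6095 0.2099 0.0866] [178 185 195]
111 [0.6069 0.2099 0.0851] [132 128 130]
144 [0.5754 0.21   0.0671] [223 220 226]
147 [0.5725 0.21   0.0677] [224 222 231]
150 [0.5693 0.21   0.066 ] [225 221 227]
28.7917
```

View pics/w6.png

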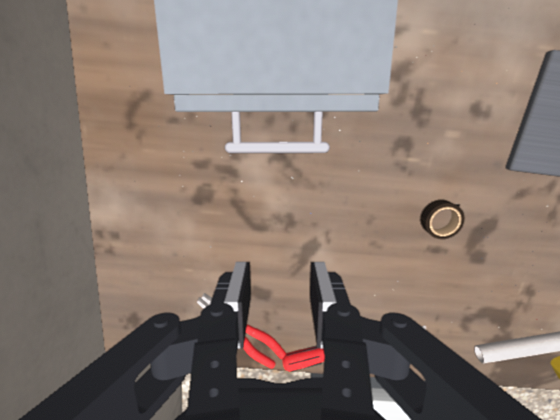

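The panel's outer face is at 0.607 along the slide, against 0.487 at the start, so it travelled 0.12. Its back meets the cabinet front at 0.622, so the drawer is shut. It also stopped twice at the same place under 15 N. The tan strip was a view through the slot over the panel. Now I'll pick up the heavy sleeve.

```bash
python3 - <<'E'
from h import *
from workcell import r, command_gripper, optics
q=qd(0); p=np.array([.6045,-.0788])
r.reach([*p,.17],q); command_gripper(.08); r.hold(.2); print(fz(r))
print(r.move_straight([*p,GRIP_H+.018],speed=.1,max_force=15))
command_gripper(0,70); print(r.read_state()['grip_width'])
r.move_straight([*PL,.179],speed=.1); r.hold(.5); print(fz(r))
s=r.read_state(); print(s['time_s'],s['grip_width'],s['eef_pos'],s['eef_rot'])
im,_=optics.get_image("wrist"); im2,d2=optics.get_image("scene"); cv2.imwrite("pics/m7.png",cv2.resize(np.hstack([im,im2])[:,:,::-1],(800,300)))
E
```

```text
[-0.13  0.31 -0.07]
False
0.03786349283471612
[ 0.22  0.07 -4.52]
35.1167 0.03812533985059179 [ 0.60499766 -0.0787996   0.17903313] [ 1.00000000e+00 -9.34584863e-06  2.31157476e-05  1.37818894e-06]
```

View pics/m7.png

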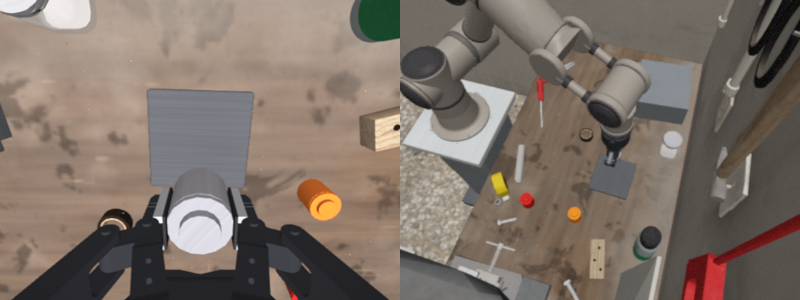

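The heavy sleeve is held upright over the plate (wrist view at about (200,215)), reading 4.4 N. The tape roll (586,134) and wood block (597,258) are where they were. Handing in.

```bash
python3 -c "
from workcell import r
r.hold(.3); print(r.finish_job())"
```

```text
the job is handed in; nothing more can be done
None
```

The job is done and handed in at about 35.5 s of the 72 s allowed; no verdict is reported.

- **Weighing:** I put sleeve_1 on the plate, released it, and lifted sleeve_2 while it stood there. The force change on lifting was about 4.8 N for sleeve_1 (heavy, steel core) and 2.0 N for sleeve_2 (light, plastic core).
- **Drawer:** I put sleeve_2 in the drawer and let go, and the wrist image then showed it standing free. I pushed the drawer shut by its handle. It stopped twice at the same place under 15 N. Depth showed about 0.12 m of travel, with the drawer front against the cabinet.
- **Tan strip:** One oblique wrist view showed a thin tan strip above the drawer front. The depth check gave no sign of a gap beyond about 2 mm, so I took it as a view through the slot. I could not see the light sleeve once the drawer was shut.
- **Final hold:** I then picked up sleeve_1 again. It is held upright and still, with the tool over the plate's middle and the sleeve's centre about 15 cm above the plate. The force reads about 4.4 N.
- **Bystanders:** The tape roll and wood block look unmoved in the last image. I did not measure them again.

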